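Clamp a carved block in the printing jig

TASK

Push the carved wooden block along its bed until it is fully home against the end stop, its edge under the raised blue clamp plate, and only then screw the brass wing nut clockwise, as seen from above, until it comes to its stop and the plate is down on the block. The nut stands between two steel guide posts, so work it round in short arcs, opening the gripper only as far as there is room, and do not bang into the posts. Leave the ink dish, the baren and the brush where they are, and let go of everything at the end.

Things in the scene. Friction and masses are not known exactly. Their poses are not given: they have to be found in the camera images.
- jig: Fixed printing jig: plywood board 330 x 360 x 18 mm. Origin at bench level (18 mm below the board's upper face), under the middle of the end stop's face. x: the way the block is pushed; z up. Board: x -240 to 90, y +-180 mm. Dark end stop: x 0 to 12 mm, 150 mm wide, 14 mm high above the board. Two dark side rails 10 mm high, inner faces at y +-44 mm, outer +-56, from x -185 mm to 0.
- block: Loose carved wooden block, 0.1 kg, 90 (x) x 80 (y) x 18 (z) mm, its top inked green save a bare margin on the +x side. Origin: centre of its underside; x as the jig's x. It lies on the board between the rails with 4 mm play at each side. Fully home, its +x face touches the end stop (origin at jig x = -45 mm); it starts 40 to 70 mm short of that.
- block_near_edge (a point): Middle of the block's -x face (the one to push), at half its height (9 mm above the board).
- guide_posts: Two fixed upright steel posts, 12 mm diameter, upper ends 86 mm above the bench, at jig x = 30 mm, y = +38 and -38 mm, either side of the wing nut: 32 mm are free from the nut's axis to each post. Origin and axes are those of the jig.
- plate_toe (a point): Middle of the lower edge of the blue clamp plate's toe (jig x = -16 mm), which overhangs the end stop. The plate (70 x 104 x 8 mm, jig x -16 to 54 mm) goes up and down with the wing nut: underside 41 mm above the bench with the nut at 0, 36 mm (just on the block) with the nut at 3.6 rad. At the start it leaves at least 3 mm over the block.
- nut_grip (a point): Grasp point on the brass wing nut's vertical axis (jig x 30, y 0 mm), 28 mm above the plate's upper face: 77 mm above the bench with the nut at 0, sinking 1.39 mm per rad. x lies along the wings, z up. The wings make a blade 54 mm long (x), 10 mm thick (y), 8 to 38 mm above the plate; hub 14 mm wide below. Close the fingers along y, tips at most 19 mm below this point.
- wing_nut (a joint): Turn of the wing nut, rad, growing clockwise seen from above (tightening). 0: backed off, wings along the jig's x axis. At 3.6 it meets a firm stop, with the plate down. It starts between 0 and 1.2; turning takes about 0.1 N m, and it stays where it is left.
- ink_dish: Round white ceramic dish of orange ink, 84 mm across, 30 mm high, loose on the board, at one side (jig +y). Origin: centre of its underside. Leave alone.
- baren: Round wooden rubbing pad with a black grip bar, 90 mm across, 20 mm high, loose on the board, at jig -y. Origin: centre of its underside. Leave alone.
- brush: Brush, 150 mm long, lying loose on the board along the near part of the jig's +y side. Leave alone.
Things that resemble listed ones, but are neither listed nor needed, are in the scene too. Leave any red or turquoise look-alike of the block alone.

How it is judged:
By the outcome, as a careful person would: the job done as asked, in the order asked, and still so for the second after the job is handed in, with the robot touching nothing.
It also fails if it takes over 56 s, if anything falls off the work surface, if the arm or the gripper's body presses on something with over 40 N, if the wrist force passes 120 N, or if a joint passes its speed limit or range.

ROBOT

A 6-joint arm with a two-finger parallel gripper is mounted at the origin on the work surface. World frame = base frame: x ahead of the robot, y to its left, z up, the work surface at z = 0. Lengths are in m, angles in rad, forces in N, time in s.
With the tool pointing down it reaches from about 0.375 to 0.975 m from the base axis. Payload 3.8 kg.
Tool frame: the origin (TCP) lies midway between the tips of the shut fingers; the grasp point (between the pads) lies 19 mm behind it; z points along the fingers, y is the line along which they close (so a half turn about z gives the same grasp; the last joint's range is limited). The gripper opens to 85 mm and grips with 20 to 120 N. Pads are 22 mm wide; open, the fingers measure 114 mm over their backs; the gripper's body (76 mm by 85 mm) begins 54 mm behind the grasp point. The pads swing forward as they close: fully open they stand 13 mm farther back than shut.
Start: joints at [1.288, 0.264, 1.604, -0, 1.274, -0.037], TCP at [0.164, 0.655, 0.231] pointing down, gripper open.
Joint ranges: [-2.63, 2.63], [-0.94, 2.18], [0.31, 2.57], [-1.31, 4.45], [0, 2.66], [-2.55, 2.55]. Speed limits (rad/s): [2.57, 2.57, 3.14, 3.14, 3.14, 3.14].

INTERFACE

Orientations are given as a rotation vector (axis times angle).
In Python, from workcell import status, read_camera, workorder, masks_of gives the robot as it stands.
- The arm moves only by the tool drive_tool, never from a script. Its argument "rows" is a list of rows, each a list of 7 numbers: the turn, a rotation vector about the tool's x, y, z in degrees, then the shift along the tool's x, y, z in m, then the opening, from 0 (shut) to 1 (fully open). In form: [[ax, ay, az, tx, ty, tz, claw], ...]. A call has 1 to 8 rows; each row shifts and turns the commanded pose from where the row before left it, along the tool's axes as they then stand; what a row does not reach is not made up. A row lasts 1/12 s, in which the tool goes at most 41.7 mm and 7.16 degrees, less where a joint would pass 70% of its speed; a pose out of reach is approached as far as the arm can. A call is refused whole if a number of a shift passes 0.0417 or a number of a turn 7.16, either way. A call with a gripper value outside its range is refused whole. The fingers move at their own pace and stop on an object; "force" is the grip in N (left out, the last holds). Time passes only in rows, so rows that do not move let the fingers close. It gives the time, the measured TCP pose, the force, the opening and the grip force at its end, in the units of the state.
- status.read_state(): the state, without advancing time (a new reading comes with each control period).
- read_camera(name): name is "scene" or "top" or "wrist"; returns a dict with "color" (480x640x3 uint8, red, green, blue), "intrinsics" (3x3 intrinsics, pixels), "world_from_camera" (4x4, takes a point from camera to world coordinates); the wrist camera has in their place "mount" (4x4, takes a point from camera to tool coordinates, whose origin is the TCP and whose axes are the flange's). Camera axes: x right, y up, looking along -z (the intrinsics and any distortion apply to the point x, -y, -z); pixel columns grow to the right and rows downward; lengths in m; the calibration is good to about 2 mm. A picture is of the moment at which its call begins: read the wrist's pose just before it. There is no depth.
- workorder.finish_job(): hands the job in; it is judged then, once.
Trained networks look in a picture, given as the dict that the camera call returned (one of the last four; its "shot" number tells which), for a name from the list of things; names that differ only in an ending like _2 or _b are one class to them, and where a whole thing is asked for, a point or a joint stands for the part that bears it (a point fixed in the world has none). Each returns a list of dicts, best first, with "score" (0 to 1); they miss things now and then, are a little off and sometimes report something else, mostly with a low value. They report only what shows in the picture. A call takes as long as a camera call. They do not tell look-alikes from the thing itself.
- masks_of(picture, name): "mask" (480x640 bool, what is visible of it) and "bbox" ([left, top, right, bottom] in pixels, round what is visible of it).
The state is a dict: "time": time; "q": joint angles; "joint_vel": joint speeds; "joint_torque": joint torques, N m; "tool_pos": TCP position; "tcp_rot": TCP orientation; "wrist_force": force on the tool from outside, world axes, zero at the start; "torque": the same for the moment, N m; "width": opening from 0.0 (shut) to 1.0 (fully open); "grip_force": force on a finger pad.
Only numpy, scipy, OpenCV 4.12 (cv2) and the standard library are available. Lean on these libraries where they do the work, as an engineer would, in place of code of your own. Each camera call takes 0.05 s, during which the arm holds its last target. There are 200 camera calls.

## Working session

There is one attempt and no reset: what is moved stays moved. The work goes in short steps, Python scripts to look and compute and a tool call to move; the robot and the scene stay as the last step left them, time stands still between calls to the robot, and variables do not carry over. Pictures are saved under pics/ and viewed, at most 10 in all, crops included, and the job is handed in when it is done.

Besides the shell and the picture viewer there is one more tool, called after ">>>" in YAML: its name, and indented under it one key for each argument. drive_tool: Moves the arm, as the interface text tells. Its arguments: {"type":"object","properties":{"rows":{"type":"array"},"force":{"type":"number"}},"required":["rows"]}

```bash
ls; mkdir -p pics; python3 - <<'E'
from workcell import status, read_camera, masks_of
import cv2,numpy as np
print(status.read_state())
for n in ("scene","top"):
    p=read_camera(n); cv2.imwrite(f"pics/{n}0.png",p["color"][:,:,::-1])
    np.savez(f"{n}.npz",K=p["intrinsics"],T=p["world_from_camera"]); print(p["intrinsics"],p["world_from_camera"],p.keys())
    for o in ("block","jig","guide_posts","plate_toe","nut_grip","ink_dish"):
        for m in masks_of(p,o)[:3]:
            ys,xs=np.nonzero(m["mask"]); print(n,o,round(m["score"],2),m["bbox"],xs.mean().round(1),ys.mean().round(1),len(xs))
E
```

```text
pics
{'time': 0.0, 'q': array([ 1.28809886e+00,  2.64766126e-01,  1.60537761e+00,  1.32006664e-07,
        1.27371844e+00, -3.68989143e-02]), 'joint_vel': array([-0.00066801,  0.00025479, -0.00189466, -0.00191132, -0.00192621,
       -0.00086693]), 'joint_torque': array([ 3.33613498e-04, -5.15123391e+01, -3.67308176e+01, -1.58531038e-04,
        1.33815286e-02, -1.76562116e-05]), 'tool_pos': array([0.16404302, 0.65400089, 0.22995135]), 'tcp_rot': array([-0.38508378, -3.11753634,  0.00351911]), 'wrist_force': array([ 0.17053011, -0.19772686,  0.83838713]), 'torque': array([ 0.07190778, -0.03162763,  0.0267183 ]), 'grip_force': 0.0, 'width': 1.001318968999615}
[[446.55885245   0.         320.29887867]
 [  0.         446.55885245 235.41592678]
 [  0.           0.           1.        ]] [[-0.81235272 -0.34479347  0.47031959  0.96407409]
 [ 0.58269628 -0.51228821  0.63089289  0.5311253 ]
 [ 0.02341143  0.78656103  0.61706859  0.61361373]
 [ 0.          0.          0.          1.        ]] dict_keys(['color', 'intrinsics', 'world_from_camera', 'shot'])
scene block 0.7 [409.3, 331.9, 468.6,
[... 861 characters left out ...]
 1.        ]] dict_keys(['color', 'intrinsics', 'world_from_camera', 'shot'])
top block 0.96 [150.4, 235.5, 206.7, 289.6] 177.1 261.6 1715
top block 0.95 [431.8, 253.5, 490.0, 302.8] 461.3 277.0 1721
top block 0.8 [423.6, 170.1, 478.1, 216.4] 449.7 190.2 1596
top jig 0.63 [226.5, 135.9, 388.3, 302.3] 310.6 218.7 20018
top jig 0.41 [243.6, 201.7, 271.6, 216.0] 257.0 210.4 216
top guide_posts 0.69 [254.7, 185.9, 260.0, 232.1] 257.5 208.4 93
top guide_posts 0.2 [249.3, 187.5, 281.6, 238.3] 264.6 212.8 1542
top plate_toe 0.69 [246.1, 187.5, 282.5, 237.1] 264.5 213.3 1517
top nut_grip 0.62 [244.3, 203.6, 270.4, 215.9] 257.0 210.4 188
top ink_dish 0.56 [249.9, 252.4, 292.3, 295.5] 268.4 275.3 1349
```

```bash
python3 - <<'E'
import cv2
a=cv2.imread("pics/top0.png")[120:330,130:410]; cv2.imwrite("pics/top0c.png",cv2.resize(a,None,fx=2.8,fy=2.8,interpolation=cv2.INTER_CUBIC))
E
```

```text
(no output)
```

View pics/scene0.png

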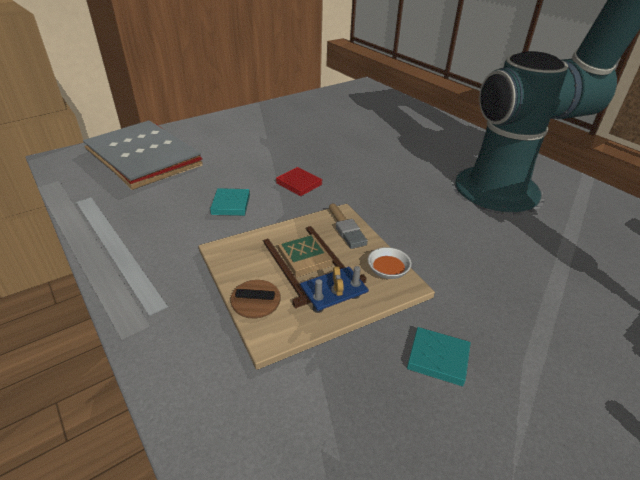

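View pics/top0c.png

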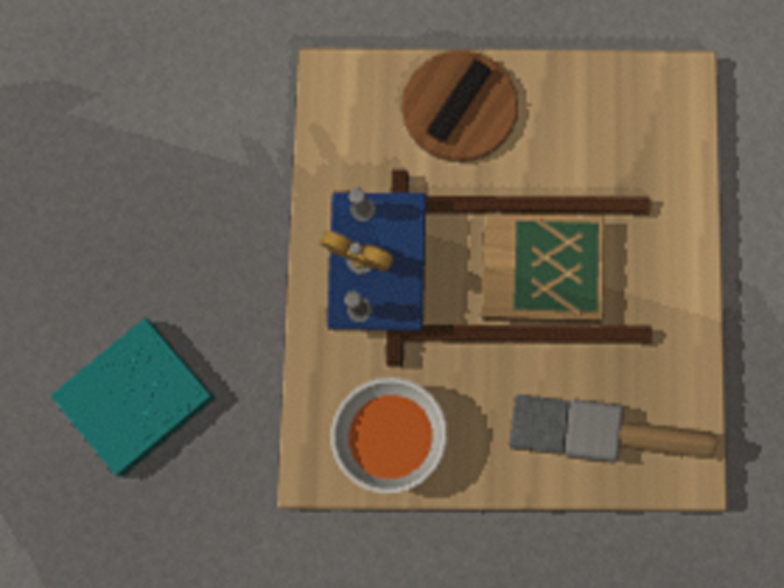

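The top view shows the jig with the green block, baren above, dish and brush below; pushing goes to image left. In the crop the wing nut is at about (357,250), with its wings slightly turned. The board corners are near (298,48), (714,52), (726,510) and (278,507).

```bash
cat > h.py <<'E'
import numpy as np,cv2
from scipy.optimize import least_squares
def proj(P,K,T):
    c=(np.asarray(P)-T[:3,3])@T[:3,:3]; c=c*[1,-1,-1]; u=c@K.T; return u[:,:2]/u[:,2:]
def back(uv,z,K,T):
    uv=np.atleast_2d(uv); d=np.c_[uv,np.ones(len(uv))]@np.linalg.inv(K).T*[1,-1,-1]; d=d@T[:3,:3].T
    return T[:3,3]+d*((z-T[2,3])/d[:,2])[:,None]
def jw(P,p):
    c,s=np.cos(p[2]),np.sin(p[2]); P=np.asarray(P,float); return np.c_[p[0]+c*P[:,0]-s*P[:,1],p[1]+s*P[:,0]+c*P[:,1],P[:,2]]
def wj(P,p):
    c,s=np.cos(p[2]),np.sin(p[2]); d=P-[p[0],p[1],0]; return np.c_[c*d[:,0]+s*d[:,1],-s*d[:,0]+c*d[:,1],P[:,2]]
E
python3 - <<'E'
from h import *
from workcell import read_camera, masks_of
C=np.array([[90,-180,18],[-240,-180,18],[-240,180,18],[90,180,18]])/1e3
top=read_camera("top");sc=read_camera("scene")
K,T=top["intrinsics"],top["world_from_camera"]
uv=np.float32([[298,48],[714,52],[726,510],[278,507]])/2.8+np.float32([130,120])
g=cv2.cvtColor(top["color"],cv2.COLOR_RGB2GRAY)
uvr=cv2.cornerSubPix(g,uv.reshape(-1,1,2).copy(),(4,4),(-1,-1),(3,50,.01)).reshape(-1,2); print((uvr-uv).round(1).tolist())
uv2=np.float32([[258,368],[201,245],[347,206],[433,293]])
g2=cv2.cvtColor(sc["color"],cv2.COLOR_RGB2GRAY)
u2=cv2.cornerSubPix(g2,uv2.reshape(-1,1,2).copy(),(5,5),(-1,-1),(3,50,.01)).reshape(-1,2);print(u2)
f=lambda p:(proj(jw(C,p),K,T)-uvr).ravel()
r=least_squares(f,[.4,.05,1.57]);print(r.x,r.fun.round(1))
Ks,Ts=sc["intrinsics"],sc["world_from_camera"]
print("scene resid",(proj(jw(C,r.x),Ks,Ts)-u2).round(1).tolist())
r2=least_squares(lambda p:np.r_[f(p),(proj(jw(C,p),Ks,Ts)-u2)[[1,2,3]].ravel()],r.x);print(r2.x,r2.fun.round(1))
np.save("jig.npy",r2.x)
for p in (r.x,r2.x):
  for pic,n in ((top,"top"),(sc,"scene")):
    k,t=pic["intrinsics"],pic["world_from_camera"]
    m=masks_of(pic,"nut_grip")[0]["mask"]; ys,xs=np.nonzero(m); b=wj(back(np.c_[xs,ys],.078,k,t),p)[:,:2]
    w,v=np.linalg.eigh(np.cov(b.T)); print(n,"nut",b.mean(0).round(4),np.degrees(np.arctan2(v[1,1],v[0,1])),b.min(0),b.max(0))
    for m in masks_of(pic,"block")+masks_of(pic,"ink_dish")+masks_of(pic,"guide_posts")[:1]:
        ys,xs=np.nonzero(m["mask"]); b=wj(back(np.c_[xs,ys],.036,k,t),p); print(n,b.mean(0).round(3),b.min(0).round(3),b.max(0).round(3))
o=sc["color"].copy()
E
```

```text
[[-0.0, 0.10000000149011612], [-0.0, 1.0], [-0.699999988079071, -0.5], [-0.800000011920929, -0.5]]
[[256.52856 368.17416]
 [198.33096 245.68582]
 [346.21292 203.34537]
 [434.53244 291.77924]]
[0.59862275 0.06924584 1.43018516] [-0.4 -0.8  0.6 -1.7  0.5  1.2 -0.7  0.8]
scene resid [[-2.5, -2.5], [-1.5, -0.1], [0.2, 0.2], [0.5, 0.9]]
[0.59807284 0.06902403 1.43063423] [-0.3 -0.5  0.7 -1.5  0.7  1.4 -0.6  1.1 -1.4 -0.3  0.2  0.1  0.6  0.7]
top nut [0.0281 0.0035] 157.3977281957645 [ 0.00441659 -0.01222964] [0.05316411 0.01847194]
top [-0.386  0.127  0.036] [-0.44   0.076  0.036] [-0.332  0.176  0.036]
top [-0.104  0.001  0.036] [-0.149 -0.042  0.036] [-0.057  0.043  0.036]
top [-0.37  -0.056  0.036] [-0.425 -0.109  0.036] [-0.313 -0.002  0.036]
top [0.194 0.102 0.036] [0.137 0.044 0.036] [0.251 0.157 0.036]
top [0.006 0.127 0.036] [-0.033  0.086  0.036] [0.046 0.166 0.036]
top [-0.04  -0.125  0.036] [-0.083 -0.17   0.036] [ 0.005 -0.079  0.036]
top [0.034 0.004 0.036] [ 0.027 -0.052  0.036] [0.04  0.038 0.036]
scene nut [ 0.0371 -0.0037] 155.31916667373537 [ 0.00074435 -0.02087089] [0.0
[... 711 characters left out ...]
 [0.137 0.043 0.036] [0.252 0.157 0.036]
top [0.007 0.127 0.036] [-0.033  0.086  0.036] [0.046 0.165 0.036]
top [-0.04  -0.126  0.036] [-0.083 -0.171  0.036] [ 0.005 -0.08   0.036]
top [0.034 0.003 0.036] [ 0.027 -0.053  0.036] [0.04  0.038 0.036]
scene nut [ 0.0374 -0.0042] 155.2934370894098 [ 0.00104533 -0.0214067 ] [0.06678748 0.01626542]
scene [-0.096 -0.001  0.036] [-0.152 -0.043  0.036] [-0.045  0.043  0.036]
scene [0.216 0.082 0.036] [0.156 0.021 0.036] [0.273 0.143 0.036]
scene [-0.354  0.109  0.036] [-0.419  0.057  0.036] [-0.291  0.163  0.036]
scene [-0.003  0.136  0.036] [-0.049  0.095  0.036] [0.04  0.18  0.036]
scene [0.004 0.009 0.036] [-0.021 -0.052  0.036] [0.05  0.076 0.036]
```

```bash
cat >> h.py <<'E'
from scipy.spatial.transform import Rotation as R
def plan(jx,jy,z,toolx_deg,show=True):
    """shift (tool axes) and turn to jig point with tool x at toolx_deg from jig x, tool down"""
    from workcell import status
    s=status.read_state(); p=np.load("jig.npy"); A=R.from_rotvec(s["tcp_rot"])
    tgt=jw([[jx,jy,z]],p)[0]; a=p[2]+np.radians(toolx_deg)
    X=np.array([np.cos(a),np.sin(a),0]);Z=np.array([0,0,-1.]);B=R.from_matrix(np.c_[X,np.cross(Z,X),Z])
    X0=A.as_matrix()[:,0]
    print("t",round(s["time"],2),"jig pos",wj(s["tool_pos"][None],p)[0].round(4),"toolx deg",round(np.degrees(np.arctan2(X0[1],X0[0])-p[2])%360,1),"q",s["q"].round(3),"F",s["wrist_force"].round(1),"w",round(s["width"],3),s["grip_force"])
    print("turn first:",np.degrees((A.inv()*B).as_rotvec()).round(2),"shift before turn",A.inv().apply(tgt-s["tool_pos"]).round(4),"shift after turn",B.inv().apply(tgt-s["tool_pos"]).round(4))
E
python3 -c "
from h import *
plan(-.185,0,.15,90)"
```

```text
t 1.6 jig pos [0.5194 0.5114 0.2313] toolx deg 83.9 q [ 1.288  0.264  1.604 -0.     1.274 -0.037] F [0.2 0.3 0.1] w 1.002 0.0
turn first: [ 0.    0.   -6.05] shift before turn [-0.5828 -0.6465  0.0813] shift after turn [-0.5114 -0.7044  0.0813]
```

>>> drive_tool:
  rows:
    - [0,0,-6,0,0,0,0]
    - [0,0,0,-0.024,-0.033,0,0]
    - [0,0,0,-0.024,-0.033,0,0]
    - [0,0,0,-0.024,-0.033,0,0]
    - [0,0,0,-0.024,-0.033,0,0]
    - [0,0,0,-0.024,-0.033,0,0]
    - [0,0,0,-0.024,-0.033,0,0]
    - [0,0,0,-0.024,-0.033,0,0]
  force: 40

```text
time: 2.27
tool_pos: [0.2986, 0.4007, 0.2315]
tcp_rot: [0.22, 3.133, 0.001]
wrist_force: [1.4, 0.4, 0.5]
width: -0.001
grip_force: 0.0
```

>>> drive_tool:
  rows:
    - [0,0,0,-0.024,-0.033,0,0]
    - [0,0,0,-0.024,-0.033,0,0]
    - [0,0,0,-0.024,-0.033,0,0]
    - [0,0,0,-0.024,-0.033,0,0]
    - [0,0,0,-0.024,-0.033,0,0]
    - [0,0,0,-0.024,-0.033,0,0]
    - [0,0,0,-0.024,-0.033,0,0]
    - [0,0,0,-0.024,-0.033,0,0]

```text
time: 2.93
tool_pos: [0.4517, 0.1121, 0.2318]
tcp_rot: [0.221, 3.132, 0.001]
wrist_force: [0.8, 0.9, -0.1]
width: 0.002
grip_force: 0.0
```

>>> drive_tool:
  rows:
    - [0,0,0,-0.024,-0.033,0,0]
    - [0,0,0,-0.024,-0.033,0,0]
    - [0,0,0,-0.024,-0.033,0,0]
    - [0,0,0,-0.024,-0.033,0,0]
    - [0,0,0,-0.024,-0.033,0,0]
    - [0,0,0,0,0,0,0]
    - [0,0,0,0,0,0,0]
    - [0,0,0,0,0,0,0]

```text
time: 3.6
tool_pos: [0.5463, -0.0661, 0.231]
tcp_rot: [-0.223, -3.133, -0.001]
wrist_force: [-0.2, 0.4, 0.1]
width: -0.003
grip_force: 0.0
```

```bash
python3 -c "
from h import *
plan(-.185,0,.026,90)
from workcell import read_camera
for n in ('wrist','top'):
    p=read_camera(n); cv2.imwrite(f'pics/{n}1.png',p['color'][:,:,::-1])
"
```

```text
t 3.6 jig pos [-0.141   0.0324  0.231 ] toolx deg 89.9 q [-1.660e-01  2.900e-02  1.872e+00  1.000e-03  1.242e+00 -1.595e+00] F [-0.2  0.4  0.1] w -0.003 0.0
turn first: [ 0.03 -0.06 -0.11] shift before turn [-0.0327 -0.044   0.205 ] shift after turn [-0.0324 -0.044   0.205 ]
```

>>> drive_tool:
  rows:
    - [0,0,0,-0.016,-0.022,0,0]
    - [0,0,0,-0.016,-0.022,0,0]
    - [0,0,0,0,0,0.04,0]
    - [0,0,0,0,0,0.04,0]
    - [0,0,0,0,0,0.04,0]
    - [0,0,0,0,0,0.03,0]
    - [0,0,0,0,0,0,0]
    - [0,0,0,0,0,0,0]

```text
time: 4.37
tool_pos: [0.5701, -0.1124, 0.0797]
tcp_rot: [-0.218, -3.129, -0.001]
wrist_force: [0.9, -0.4, 1.7]
width: -0.007
grip_force: 0.0
```

```bash
python3 -c "
from h import *
plan(-.185,0,.026,90)
from workcell import read_camera
for n in ('wrist','top'):
    p=read_camera(n); cv2.imwrite(f'pics/{n}2.png',p['color'][:,:,::-1])
a=cv2.imread('pics/top2.png')[120:330,180:460]; b=cv2.imread('pics/wrist2.png'); a=cv2.resize(a,(640,480)); cv2.imwrite('pics/c2.png',cv2.resize(np.hstack([a,b]),(800,300)))
"
```

```text
t 4.37 jig pos [-0.1836  0.0023  0.0797] toolx deg 90.1 q [-0.238  0.231  1.944  0.     0.972 -1.669] F [ 0.9 -0.4  1.7] w -0.007 0.0
turn first: [ 0.03 -0.28  0.06] shift before turn [-0.0026 -0.0014  0.0537] shift after turn [-0.0023 -0.0014  0.0537]
```

View pics/c2.png

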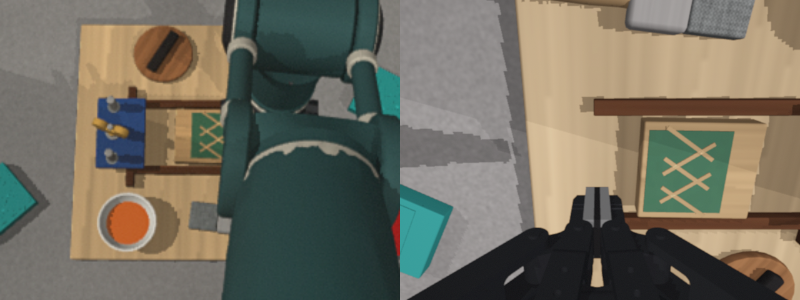

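The top crop is mostly arm, with the jig untouched. In the wrist view the shut fingers (597,205) stand behind the block's near face (640,170), between the rails.

>>> drive_tool:
  rows:
    - [0,0,0,-0.0025,0,0.03,0]
    - [0,0,0,0,0,0.022,0]
    - [0,0,0,0,0,0,0]
    - [0,0,0,0,0.008,0,0]
    - [0,0,0,0,0.008,0,0]
    - [0,0,0,0,0.008,0,0]
    - [0,0,0,0,0.008,0,0]
    - [0,0,0,0,0,0,0]

```text
time: 5.13
tool_pos: [0.5805, -0.0813, 0.0309]
tcp_rot: [0.219, 3.131, 0.0]
wrist_force: [0.1, -0.4, 0.3]
width: 0.002
grip_force: 0.0
```

```bash
python3 -c "
from h import *
plan(-.104,0,.026,90)"
```

```text
t 5.13 jig pos [-0.1513 -0.0036  0.0309] toolx deg 90.0 q [-1.820e-01  2.970e-01  1.966e+00  1.000e-03  8.750e-01 -1.614e+00] F [ 0.1 -0.4  0.3] w 0.002 0.0
turn first: [0.02 0.15 0.03] shift before turn [0.0036 0.0473 0.0049] shift after turn [0.0036 0.0473 0.0049]
```

>>> drive_tool:
  rows:
    - [0,0,0,0.003,-0.004,0.005,0]
    - [0,0,0,0,0.006,0,0]
    - [0,0,0,0,0.006,0,0]
    - [0,0,0,0,0.006,0,0]
    - [0,0,0,0,0.006,0,0]
    - [0,0,0,0,0.006,0,0]
    - [0,0,0,0,0.006,0,0]
    - [0,0,0,0,0,0,0]

```text
time: 5.8
tool_pos: [0.5858, -0.0539, 0.0293]
tcp_rot: [0.218, 3.124, -0.007]
wrist_force: [0.5, -8.5, 16.9]
width: -0.001
grip_force: 8.1
```

```bash
python3 -c "
from h import *
plan(-.104,0,.026,90)
from workcell import read_camera
a=np.hstack([read_camera('wrist')['color'][:,:,::-1],cv2.resize(read_camera('scene')['color'][180:330,220:420,::-1],(640,480))]); cv2.imwrite('pics/c3.png',cv2.resize(a,(800,300)))"
```

```text
t 5.8 jig pos [-0.1235 -0.005   0.0293] toolx deg 90.0 q [-0.132  0.298  1.969 -0.005  0.864 -1.56 ] F [ 0.5 -8.5 16.9] w -0.001 8.105397205799818
turn first: [-0.23  0.61  0.05] shift before turn [0.005  0.0195 0.0031] shift after turn [0.005  0.0195 0.0033]
```

View pics/c3.png

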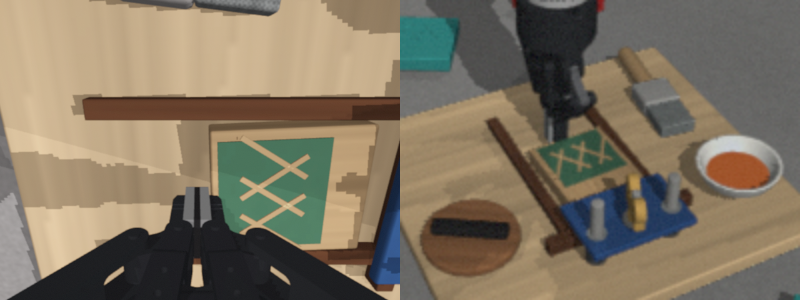

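>>> drive_tool:
  rows:
    - [0,0,0,0,-0.004,-0.002,0]
    - [0,0,0,0,-0.004,0,0]
    - [0,0,0,0,0,0,0]

```text
time: 6.15
tool_pos: [0.5792, -0.0595, 0.0263]
tcp_rot: [-0.222, -3.134, 0.0]
wrist_force: [0.5, -0.6, -0.3]
width: -0.001
grip_force: 0.0
```

```bash
python3 -c "
from h import *
plan(-.104,0,.026,90)
from workcell import read_camera,masks_of
sc=read_camera('scene');p=np.load('jig.npy')
for m in masks_of(sc,'block'):
    ys,xs=np.nonzero(m['mask']); b=wj(back(np.c_[xs,ys],.036,sc['intrinsics'],sc['world_from_camera']),p); print(m['score'],b.mean(0).round(3),b.min(0).round(3),b.max(0).round(3))
c=cv2.resize(sc['color'][210:310,250:390,::-1],(770,550),interpolation=cv2.INTER_CUBIC)
cv2.imwrite('pics/c4.png',c)"
```

```text
t 6.15 jig pos [-0.1299  0.0007  0.0263] toolx deg 89.9 q [-0.145  0.299  1.975 -0.     0.868 -1.574] F [ 0.5 -0.6 -0.3] w -0.001 0.0
turn first: [-0.01 -0.01 -0.08] shift before turn [-0.0007  0.0259  0.0003] shift after turn [-0.0007  0.0259  0.0003]
0.98 [-0.072 -0.001  0.036] [-0.115 -0.043  0.036] [-0.032  0.044  0.036]
0.76 [0.216 0.082 0.036] [0.156 0.024 0.036] [0.272 0.143 0.036]
```

View pics/c4.png

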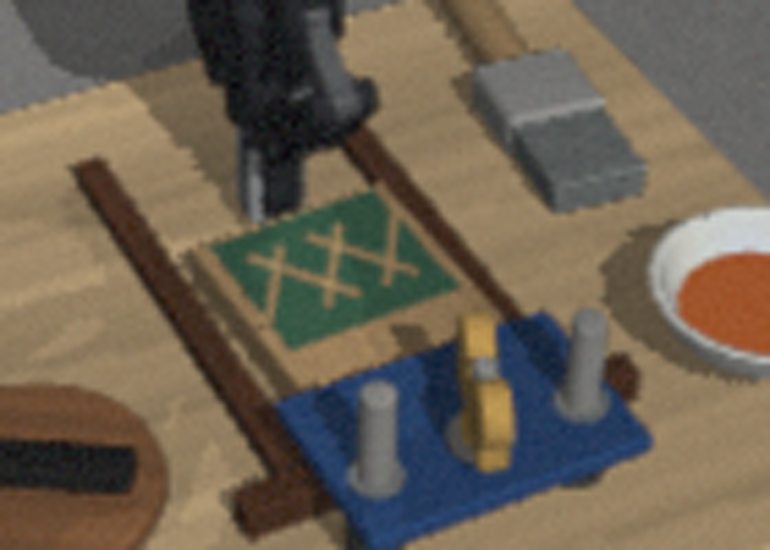

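The block has moved to about jig x −70. The sloping finger back rode up on its edge, so I'll turn 90° and push with the flat sides of the fingers.

>>> drive_tool:
  rows:
    - [0,0,0,0,-0.015,-0.01,0]
    - [0,0,7,0,0,0,0]
    - [0,0,7,0,0,0,0]
    - [0,0,7,0,0,0,0]
    - [0,0,7,0,0,0,0]
    - [0,0,7,0,0,0,0]
    - [0,0,7,0,0,0,0]
    - [0,0,7,0,0,0,0]

```text
time: 6.92
tool_pos: [0.5764, -0.0732, 0.0352]
tcp_rot: [-1.508, -2.754, 0.001]
wrist_force: [0.3, -0.2, 0.1]
width: -0.002
grip_force: 0.0
```

>>> drive_tool:
  rows:
    - [0,0,7,0,0,0,0]
    - [0,0,7,0,0,0,0]
    - [0,0,7,0,0,0,0]
    - [0,0,7,0,0,0,0]
    - [0,0,7,0,0,0,0]
    - [0,0,6,0,0,0,0]
    - [0,0,0,0,0,0.01,0]
    - [0,0,0,0,0,0,0]

```text
time: 7.58
tool_pos: [0.5755, -0.0731, 0.0238]
tcp_rot: [-2.367, -2.061, 0.004]
wrist_force: [-0.4, 1.5, 0.0]
width: 0.002
grip_force: 0.0
```

```bash
python3 -c "
from h import *
plan(-.104,0,.026,0)"
```

```text
t 7.58 jig pos [-0.1439  0.0025  0.0238] toolx deg 0.1 q [-0.169  0.301  1.978  0.     0.867 -0.031] F [-0.4  1.5  0. ] w 0.002 0.0
turn first: [-0.22 -0.01  0.13] shift before turn [ 0.0399  0.0026 -0.0023] shift after turn [ 0.0399  0.0025 -0.0022]
```

>>> drive_tool:
  rows:
    - [0,0,0,0.008,0.0025,-0.002,0]
    - [0,0,0,0.008,0,0,0]
    - [0,0,0,0.004,0,0,0]
    - [0,0,0,0.004,0,0,0]
    - [0,0,0,0.004,0,0,0]
    - [0,0,0,0.004,0,0,0]
    - [0,0,0,0,0,0,0]

```text
time: 8.17
tool_pos: [0.5846, -0.0414, 0.0284]
tcp_rot: [-2.372, -2.06, -0.001]
wrist_force: [-0.6, 1.3, 0.1]
width: 0.002
grip_force: 0.0
```

```bash
python3 -c "
from h import *
plan(-.102,0,.026,0)"
```

```text
t 8.17 jig pos [-0.1112 -0.0021  0.0284] toolx deg 360.0 q [-0.113  0.302  1.966  0.     0.874  0.027] F [-0.6  1.3  0.1] w 0.002 0.0
turn first: [ 0.01 -0.02 -0.  ] shift before turn [ 0.0092 -0.0021  0.0024] shift after turn [ 0.0092 -0.0021  0.0024]
```

>>> drive_tool:
  rows:
    - [0,0,0,0.003,-0.002,0.002,0]
    - [0,0,0,0.003,0,0,0]
    - [0,0,0,0.003,0,0,0]
    - [0,0,0,0,0,0,0]

```text
time: 8.5
tool_pos: [0.5835, -0.0326, 0.0262]
tcp_rot: [-2.372, -2.059, 0.0]
wrist_force: [0.0, 0.5, -0.5]
width: 0.001
grip_force: 0.0
```

>>> drive_tool:
  rows:
    - [0,0,0,0.002,0,0,0]
    - [0,0,0,0,0,0,0]

```text
time: 8.67
tool_pos: [0.5832, -0.0321, 0.0262]
tcp_rot: [2.371, 2.06, -0.004]
wrist_force: [-2.0, -5.3, 0.9]
width: -0.001
grip_force: 2.5
```

```bash
python3 -c "
from h import *
plan(-.102,0,.026,0)"
```

```text
t 8.67 jig pos [-0.1023  0.0006  0.0262] toolx deg 0.0 q [-0.096  0.303  1.97  -0.003  0.87   0.045] F [-2.  -5.3  0.9] w -0.001 2.491701586113777
turn first: [-0.08  0.12  0.  ] shift before turn [0.0003 0.0006 0.0002] shift after turn [0.0003 0.0006 0.0002]
```

>>> drive_tool:
  rows:
    - [0,0,0,0.002,0,0,0]
    - [0,0,0,0.002,0,0,0]
    - [0,0,0,0,0,0,0]
    - [0,0,0,0,0,0,0]

```text
time: 9.0
tool_pos: [0.583, -0.0318, 0.0262]
tcp_rot: [2.368, 2.06, -0.011]
wrist_force: [-6.1, -17.5, 3.4]
width: -0.001
grip_force: 8.9
```

```bash
python3 -c "
from h import *
plan(-.102,0,.026,0)
from workcell import read_camera
cv2.imwrite('pics/c5.png',cv2.resize(read_camera('scene')['color'][220:320,260:400,::-1],(770,550),interpolation=cv2.INTER_CUBIC))"
```

```text
t 9.0 jig pos [-0.102   0.0009  0.0262] toolx deg 0.1 q [-0.093  0.303  1.969 -0.01   0.872  0.052] F [ -6.1 -17.5   3.4] w -0.001 8.930623701307923
turn first: [-0.13  0.43  0.08] shift before turn [-0.      0.0009  0.0002] shift after turn [-0.      0.0009  0.0002]
```

View pics/c5.png

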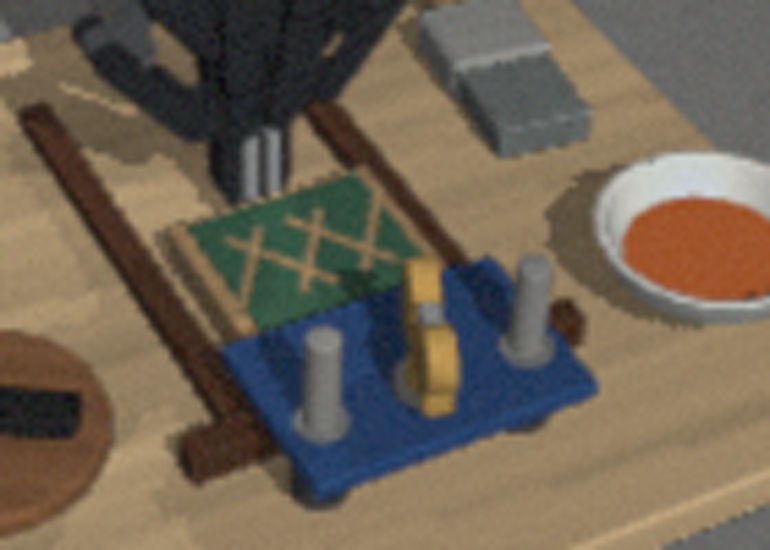

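Block is home: 17 N push with no further motion, and its bare margin is under the plate edge at about (225,345)–(490,260) in the crop. Next I back off, rise, move over the nut and turn.

>>> drive_tool:
  rows:
    - [0,0,0,-0.008,0,0,0]
    - [0,0,0,-0.008,0,0,0]
    - [0,0,0,0,0,-0.03,0]
    - [0,0,0,0,0,-0.04,0]
    - [0,0,0,0,0,-0.04,0]
    - [0,0,0,0.02,0,-0.02,0.28]
    - [0,0,0,0.04,0,0,0.28]
    - [0,0,0,0.04,0,0,0.28]

```text
time: 9.72
tool_pos: [0.5987, 0.0562, 0.1598]
tcp_rot: [2.373, 2.053, 0.009]
wrist_force: [0.5, -0.1, 0.3]
width: 0.279
grip_force: 0.0
```

>>> drive_tool:
  rows:
    - [0,0,0,0.04,0,0,0.28]
    - [0,0,-7,0,0,0,0.28]
    - [0,0,-7,0,0,0,0.28]
    - [0,0,-7,0,0,0,0.28]
    - [0,0,-7,0,0,0,0.28]
    - [0,0,-7,0,0,0,0.28]
    - [0,0,-7,0,0,0,0.28]
    - [0,0,-7,0,0,0,0.28]

```text
time: 10.38
tool_pos: [0.602, 0.0959, 0.1562]
tcp_rot: [-1.296, -2.862, -0.001]
wrist_force: [-0.7, 0.2, -0.3]
width: 0.28
grip_force: 0.0
```

>>> drive_tool:
  rows:
    - [0,0,-7,0,0,0,0.28]
    - [0,0,-7,0,0,0,0.28]
    - [0,0,-7,0,0,0,0.28]
    - [0,0,-7,0,0,0,0.28]
    - [0,0,-7,0,0,0,0.28]
    - [0,0,-7,0,0,0,0.28]
    - [0,0,-7,0,0,0,0.28]
    - [0,0,-7,0,0,0,0.28]

```text
time: 11.05
tool_pos: [0.602, 0.0958, 0.1562]
tcp_rot: [-0.199, 3.135, 0.001]
wrist_force: [-0.1, -0.7, 0.3]
width: 0.281
grip_force: 0.0
```

>>> drive_tool:
  rows:
    - [0,0,-7,0,0,0,0.28]
    - [0,0,-7,0,0,0,0.28]
    - [0,0,-7,0,0,0,0.28]
    - [0,0,-7,0,0,0,0.28]
    - [0,0,-7,0,0,0,0.28]
    - [0,0,-7,0,0,0,0.28]
    - [0,0,-5,0,0,0,0.28]
    - [0,0,0,0,0,0,0.28]

```text
time: 11.72
tool_pos: [0.602, 0.0958, 0.1562]
tcp_rot: [-1.427, 2.798, 0.001]
wrist_force: [-0.2, -1.3, -0.1]
width: 0.279
grip_force: 0.0
```

```bash
python3 - <<'E'
from h import *
from workcell import read_camera,masks_of,status
plan(.03,0,.10,157.4)
s=status.read_state(); w=read_camera("wrist"); K=w["intrinsics"]
T=np.eye(4);T[:3,:3]=R.from_rotvec(s["tcp_rot"]).as_matrix();T[:3,3]=s["tool_pos"];T=T@w["mount"]
np.savez("w.npz",K=K,T=T); p=np.load("jig.npy")
cv2.imwrite("pics/w6.png",w["color"][:,:,::-1])
for nm in("nut_grip","guide_posts"):
  for m in masks_of(w,nm)[:2]:
    ys,xs=np.nonzero(m["mask"]); b=wj(back(np.c_[xs,ys],.086,K,T),p)[:,:2]
    e,v=np.linalg.eigh(np.cov(b.T)); print(nm,m["score"],m["bbox"],b.mean(0).round(4),b.min(0).round(4),b.max(0).round(4),np.degrees(np.arctan2(v[1,1],v[0,1]))%180)
E
```

```text
t 11.72 jig pos [ 2.710e-02 -1.000e-04  1.562e-01] toolx deg 152.1 q [ 1.170e-01  1.980e-01  1.827e+00  1.000e-03  1.116e+00 -2.398e+00] F [-0.2 -1.3 -0.1] w 0.279 0.0
turn first: [ 0.02  0.03 -5.33] shift before turn [-0.0025  0.0015  0.0562] shift after turn [-0.0027  0.0013  0.0562]
nut_grip 0.71 [298.5, 207.7, 334.7, 295.1] [0.0228 0.0031] [-0.0006 -0.0107] [0.0507 0.0148] 159.282680011318
guide_posts 0.59 [246.5, 197.4, 393.3, 299.1] [0.0226 0.001 ] [ 0.0122 -0.0431] [0.0331 0.044 ] 90.30724515946228
```

View pics/w6.png

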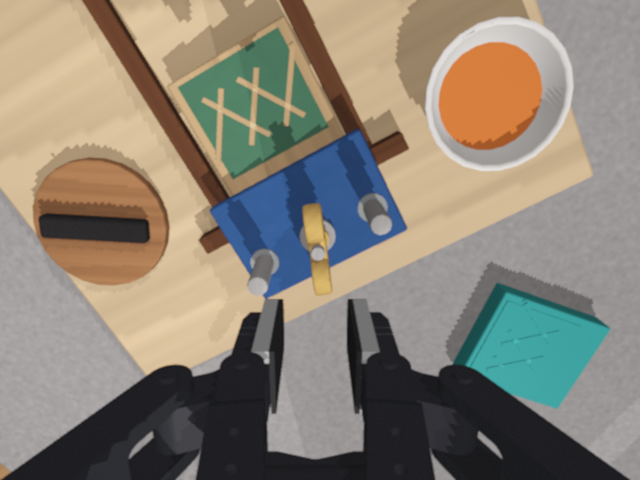

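The wrist view shows the wing nut from (313,207) to (323,293), with post tops at about (380,224) and (258,287), all clear. The block is under the blue plate. I'll check the post tops against the jig pose.

```bash
python3 - <<'E'
from h import *
d=np.load("w.npz");K,T=d["K"],d["T"];p=np.load("jig.npy")
b=wj(back([[381,224],[258,287]],.086,K,T),p); print("posts",b.round(4), "mid",b.mean(0).round(4))
for z in(.078,.086): print(wj(back([[313,205],[323,294],[318,253]],z,K,T),p).round(4).tolist())
for c in("top","scene"):
    e=np.load(c+".npz"); print(c,proj(jw([[.03,.038,.086],[.03,-.038,.086],[.03,0,.087]],p),e["K"],e["T"]).round(1).tolist())
t=cv2.imread("pics/top0.png")[160:260,215:295]; s=cv2.imread("pics/scene0.png")[250:330,290:390]
cv2.imwrite("pics/p7.png",np.hstack([cv2.resize(t,(400,500),interpolation=cv2.INTER_CUBIC),cv2.resize(s,(400,320),interpolation=cv2.INTER_CUBIC).copy() if 0 else np.vstack([cv2.resize(s,(400,320)),np.zeros((180,400,3),np.uint8)])]))
E
```

```text
posts [[ 0.0271  0.0384  0.086 ]
 [ 0.0281 -0.0374  0.086 ]] mid [0.0276 0.0005 0.086 ]
[[0.0029, 0.0106, 0.078], [0.0524, -0.0092, 0.078], [0.0286, 0.0, 0.078]]
[[0.0012, 0.0116, 0.086], [0.0488, -0.0075, 0.086], [0.0259, 0.0014, 0.086]]
top [[255.2, 227.0], [256.7, 189.8], [255.9, 208.1]]
scene [[356.4, 268.8], [317.9, 282.2], [337.5, 274.9]]
```

View pics/p7.png

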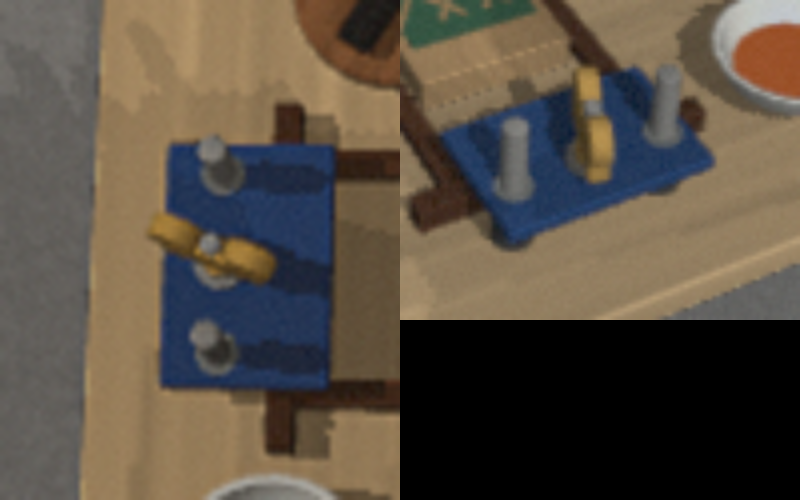

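>>> drive_tool:
  rows:
    - [0,0,-5,0,0,0,0.28]
    - [0,0,0,-0.001,0.001,0.03,0.28]
    - [0,0,0,0,0,0.025,0.28]
    - [0,0,0,0,0,0.015,0.28]
    - [0,0,0,0,0,0.013,0.28]
    - [0,0,0,0,0,0.012,0.28]
    - [0,0,0,0,0,0,0.28]
    - [0,0,0,0,0,0,0.28]

```text
time: 12.53
tool_pos: [0.6014, 0.0969, 0.0609]
tcp_rot: [1.544, -2.735, -0.001]
wrist_force: [-0.4, 0.6, 0.2]
width: 0.283
grip_force: 0.0
```

```bash
python3 -c "
from h import *
plan(.0285,.0003,.061,157.4)
from workcell import read_camera
cv2.imwrite('pics/w8.png',read_camera('wrist')['color'][:,:,::-1])"
```

```text
t 12.53 jig pos [0.0281 0.0006 0.0609] toolx deg 156.9 q [ 0.119  0.299  1.897  0.     0.947 -2.48 ] F [-0.4  0.6  0.2] w 0.283 0.0
turn first: [ 0.05 -0.03 -0.48] shift before turn [-0.0005 -0.0001 -0.0001] shift after turn [-0.0005 -0.0001 -0.0001]
```

View pics/w8.png

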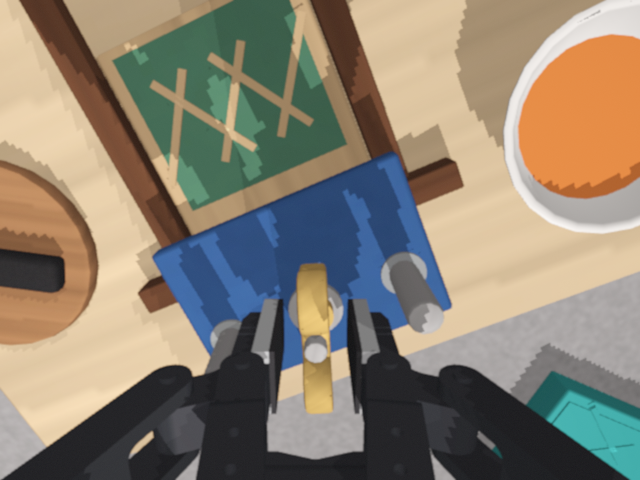

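The blade (315,340) is centred between the pads (270 and 360) and parallel to them; the posts are clear. I close and start turning.

>>> drive_tool:
  rows:
    - [0,0,0,0,0,0,0]
    - [0,0,0,0,0,0,0]
    - [0,0,0,0,0,0,0]
    - [0,0,0,0,0,0,0]
    - [0,0,4,0,0,0,0]
    - [0,0,4,0,0,0,0]
    - [0,0,4,0,0,0,0]
    - [0,0,0,0,0,0,0]
  force: 40

```text
time: 13.25
tool_pos: [0.602, 0.0977, 0.0624]
tcp_rot: [-1.247, 2.882, 0.001]
wrist_force: [-2.8, 3.5, 6.2]
width: 0.104
grip_force: 42.9
```

```bash
python3 -c "
from h import *
plan(.0285,.0003,.061,157.4)
from workcell import status
print(status.read_state()['torque'])"
```

```text
t 13.25 jig pos [0.0289 0.0001 0.0624] toolx deg 144.8 q [ 1.200e-01  2.970e-01  1.896e+00  1.000e-03  9.470e-01 -2.269e+00] F [-2.8  3.5  6.2] w 0.104 42.85086862742901
turn first: [-1.000e-02  9.000e-02 -1.257e+01] shift before turn [ 0.0005 -0.0001  0.0014] shift after turn [0.0005 0.     0.0014]
[ 0.55787297  0.57069573 -0.12793801]
```

>>> drive_tool:
  rows:
    - [0,0,7,0,0,0,0]
    - [0,0,7,0,0,0,0]
    - [0,0,7,0,0,0,0]
    - [0,0,7,0,0,0,0]
    - [0,0,7,0,0,0,0]
    - [0,0,7,0,0,0,0]
    - [0,0,0,0,0,0,0]

```text
time: 13.83
tool_pos: [0.6021, 0.0975, 0.0615]
tcp_rot: [-0.132, 3.138, 0.001]
wrist_force: [-1.2, 3.3, 1.5]
width: 0.105
grip_force: 42.2
```

```bash
python3 -c "
from h import *
plan(.0285,.0003,.061,102)
from workcell import status
print(status.read_state()['torque'])"
```

```text
t 13.83 jig pos [0.0287 0.     0.0615] toolx deg 102.9 q [ 1.190e-01  2.980e-01  1.897e+00  1.000e-03  9.450e-01 -1.536e+00] F [-1.2  3.3  1.5] w 0.105 42.151764929294586
turn first: [0.04 0.07 0.85] shift before turn [ 0.0003 -0.0001  0.0005] shift after turn [ 0.0003 -0.0002  0.0005]
[ 0.59174597  0.10456818 -0.14928304]
```

>>> drive_tool:
  rows:
    - [0,0,0,0,0,0,0.25]
    - [0,0,0,0,0,0,0.25]
    - [0,0,0,0,0,0.001,0]
    - [0,0,0,0,0,0,0]
    - [0,0,0,0,0,0,0]
    - [0,0,0,0,0,0,0]

```text
time: 14.33
tool_pos: [0.6021, 0.0975, 0.0608]
tcp_rot: [-0.136, 3.138, 0.001]
wrist_force: [-1.2, 4.3, 4.4]
width: 0.104
grip_force: 42.8
```

>>> drive_tool:
  rows:
    - [0,0,7,0,0,0,0]
    - [0,0,7,0,0,0,0]
    - [0,0,7,0,0,0,0]
    - [0,0,7,0,0,0.0005,0]
    - [0,0,7,0,0,0,0]
    - [0,0,7,0,0,0,0]
    - [0,0,7,0,0,0.0005,0]
    - [0,0,0,0,0,0,0]

```text
time: 15.0
tool_pos: [0.602, 0.0972, 0.0597]
tcp_rot: [1.183, 2.91, 0.001]
wrist_force: [-1.3, 3.3, 4.1]
width: 0.102
grip_force: 42.8
```

```bash
python3 -c "
from h import *
plan(.0285,.0003,.06,50)
from workcell import status
print(status.read_state()['torque'])"
```

```text
t 15.0 jig pos [0.0284 0.0001 0.0597] toolx deg 53.8 q [ 0.119  0.3    1.898  0.     0.943 -0.68 ] F [-1.3  3.3  4.1] w 0.102 42.793323397636414
turn first: [0.04 0.01 3.79] shift before turn [ 0.0002 -0.0001 -0.0003] shift after turn [ 0.0002 -0.0001 -0.0003]
[ 0.54239095  0.17957393 -0.15197771]
```

>>> drive_tool:
  rows:
    - [0,0,0,0,0,0,0.25]
    - [0,0,0,0,0,0,0.25]
    - [0,0,0,0,0,0,0]
    - [0,0,0,0,0,0,0]
    - [0,0,0,0,0,0,0]
    - [0,0,0,0,0,0,0]

```text
time: 15.5
tool_pos: [0.602, 0.0971, 0.059]
tcp_rot: [1.178, 2.912, 0.001]
wrist_force: [3.2, 2.4, -2.2]
width: 0.106
grip_force: 44.2
```

>>> drive_tool:
  rows:
    - [0,0,7,0,0,0,0]
    - [0,0,7,0,0,0,0]
    - [0,0,7,0,0,0,0]
    - [0,0,7,0,0,0.0005,0]
    - [0,0,7,0,0,0,0]
    - [0,0,7,0,0,0,0]
    - [0,0,7,0,0,0.0005,0]
    - [0,0,0,0,0,0,0]

```text
time: 16.17
tool_pos: [0.6015, 0.0969, 0.0578]
tcp_rot: [-2.283, -2.158, 0.001]
wrist_force: [1.8, 1.9, -3.8]
width: 0.104
grip_force: 44.1
```

>>> drive_tool:
  rows:
    - [0,0,6,0,0,0,0]
    - [0,0,6,0,0,0,0]
    - [0,0,6,0,0,0,0]
    - [0,0,0,0,0,0,0]

```text
time: 16.5
tool_pos: [0.6013, 0.097, 0.0574]
tcp_rot: [-2.589, -1.778, 0.001]
wrist_force: [3.9, 2.2, -8.0]
width: 0.102
grip_force: 43.7
```

```bash
python3 -c "
from h import *
plan(.0285,.0003,.058,-26)
from workcell import status
print(status.read_state()['torque'])"
```

```text
t 16.5 jig pos [0.0281 0.0007 0.0574] toolx deg 347.0 q [0.119 0.303 1.9   0.    0.94  0.486] F [ 3.9  2.2 -8. ] w 0.102 43.70888717472553
turn first: [-0.03  0.02 13.  ] shift before turn [ 0.0004  0.0003 -0.0006] shift after turn [ 0.0005  0.0002 -0.0006]
[ 0.44288406 -0.55615063 -0.04400789]
```

>>> drive_tool:
  rows:
    - [0,0,0,0,0,0,0.25]
    - [0,0,0,0,0,0,0.25]
    - [0,0,0,0,0,0.0005,0]
    - [0,0,0,0,0,0,0]
    - [0,0,0,0,0,0,0]
    - [0,0,5,0,0,0,0]
    - [0,0,4,0,0,0,0]
    - [0,0,0,0,0,0,0]

```text
time: 17.17
tool_pos: [0.6013, 0.0968, 0.0581]
tcp_rot: [-2.723, -1.568, 0.001]
wrist_force: [-3.1, -0.6, 3.5]
width: 0.106
grip_force: 42.7
```

```bash
python3 -c "
from h import *
plan(.0285,.0003,.058,-26)
from workcell import status
print(status.read_state()['torque'])"
```

```text
t 17.17 jig pos [0.0279 0.0007 0.0581] toolx deg 337.9 q [ 0.119  0.302  1.899 -0.     0.941  0.645] F [-3.1 -0.6  3.5] w 0.106 42.73017168045044
turn first: [-0.02  0.04  3.89] shift before turn [0.0007 0.0002 0.0001] shift after turn [0.0007 0.0001 0.0001]
[-0.15530969  0.42436194 -0.09179019]
```

>>> drive_tool:
  rows:
    - [0,0,2,0,0,0,0]
    - [0,0,2,0,0,0,0]
    - [0,0,0,0,0,0,0]

```text
time: 17.42
tool_pos: [0.6013, 0.0968, 0.0581]
tcp_rot: [-2.774, -1.475, 0.001]
wrist_force: [-3.5, -0.9, 4.2]
width: 0.103
grip_force: 42.8
```

```bash
python3 -c "
from h import *
plan(.0285,.0003,.058,-26)
from workcell import status
print(status.read_state()['torque'])"
```

```text
t 17.42 jig pos [0.028  0.0007 0.0581] toolx deg 334.0 q [ 0.119  0.302  1.899 -0.     0.941  0.712] F [-3.5 -0.9  4.2] w 0.103 42.8321848064661
turn first: [-0.03  0.04  0.04] shift before turn [0.0007 0.0002 0.0001] shift after turn [0.0007 0.0001 0.0001]
[-0.1848092   0.49550828 -0.07635011]
```

>>> drive_tool:
  rows:
    - [0,0,2,0,0,0,0]
    - [0,0,2,0,0,0,0]
    - [0,0,0,0,0,0,0]

```text
time: 17.67
tool_pos: [0.6013, 0.0968, 0.0581]
tcp_rot: [2.821, 1.382, -0.002]
wrist_force: [-4.0, -0.6, 5.3]
width: 0.107
grip_force: 56.2
```

```bash
python3 -c "
from h import *
plan(.0285,.0003,.058,-26)
from workcell import status
print(status.read_state()['torque'])"
```

```text
t 17.67 jig pos [0.028  0.0007 0.0581] toolx deg 330.2 q [ 1.190e-01  3.020e-01  1.899e+00 -1.000e-03  9.410e-01  7.800e-01] F [-4.  -0.6  5.3] w 0.107 56.19536295882426
turn first: [ 0.01  0.07 -3.78] shift before turn [0.0006 0.0001 0.0001] shift after turn [0.0006 0.0001 0.0001]
[-0.14467911  0.6579027   1.18377228]
```

Firm stop: torque jumped to 1.2 N m at about 3.6 rad. Release and rise.

>>> drive_tool:
  rows:
    - [0,0,0,0,0,0,0.25]
    - [0,0,0,0,0,0,0.25]
    - [0,0,0,0,0,0,0.25]
    - [0,0,0,0,0,-0.015,0.25]
    - [0,0,0,0,0,-0.03,0.25]
    - [0,0,0,0,0,-0.04,0.25]
    - [0,0,0,0,0,-0.04,0.25]
    - [0,0,0,0,0,0,0.25]

```text
time: 18.33
tool_pos: [0.6078, 0.0977, 0.1928]
tcp_rot: [2.82, 1.373, 0.024]
wrist_force: [1.7, 0.5, 1.2]
width: 0.251
grip_force: 0.0
```

```bash
python3 - <<'E'
from h import *
from workcell import read_camera,masks_of,status
plan(.03,0,.10,-26); s=status.read_state(); w=read_camera("wrist"); K=w["intrinsics"]
T=np.eye(4);T[:3,:3]=R.from_rotvec(s["tcp_rot"]).as_matrix();T[:3,3]=s["tool_pos"];T=T@w["mount"];p=np.load("jig.npy")
for m in masks_of(w,"nut_grip")[:1]:
    ys,xs=np.nonzero(m["mask"]); b=wj(back(np.c_[xs,ys],.08,K,T),p)[:,:2]
    e,v=np.linalg.eigh(np.cov(b.T)); a=np.degrees(np.arctan2(v[1,1],v[0,1]))%180; print(m["score"],b.mean(0).round(4),a,"theta",np.radians(360-a))
sc=read_camera("scene")["color"][190:330,200:420,::-1]
cv2.imwrite("pics/f.png",np.hstack([cv2.resize(w["color"][:,:,::-1],(400,300)),cv2.resize(sc,(400,300))]))
E
```

```text
t 18.33 jig pos [ 0.0297 -0.0056  0.1928] toolx deg 330.0 q [0.119 0.169 1.791 0.    1.165 0.783] F [1.7 0.5 1.2] w 0.251 0.0
turn first: [ 0.68 -0.65 -4.04] shift before turn [-0.0037 -0.006   0.0927] shift after turn [-0.0022 -0.0051  0.0928]
0.65 [ 0.0308 -0.0026] 153.236546107541 theta 3.6087030432188953
```

View pics/f.png

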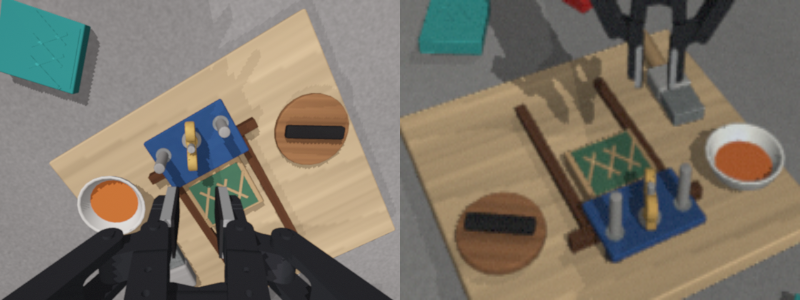

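The nut reads 3.61 rad, the plate (190,140) is down on the block, and the dish, baren and brush haven't moved. The gripper is clear.

```bash
python3 -c "
from workcell import workorder
print(workorder.finish_job())"
```

```text
the job is handed in; nothing more can be done
None
```

The block is home against the end stop and the wing nut is turned to its stop (about 3.6 rad), with the plate down on the block. The gripper has let go and is clear, nothing else was disturbed, and the job was handed in at about 18 s.

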